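# Open the push-and-turn safety cap of a cleaner bottle

### The job

Open the taller cleaner bottle in the sink caddy: push its wide ribbed safety cap down, twist it about a sixth of a turn anticlockwise (seen from above) while keeping it pushed down, and lift the cap straight up off the neck. Finish while still holding the cap in the gripper, level and still, right above the bottle with about 5 cm of air between the cap's lower rim and the mouth of the neck. The bottle stays standing in its bay, and everything else stays where it is.

Things in the scene. Friction and masses are not known exactly. Their poses are not given: they have to be found in the camera images.
- caddy: Fixed grey plastic sink caddy, 82 mm deep (x) by 228 mm wide (y), walls 40 mm high, open at the top, floor 6 mm thick. Origin at its underside. Its own frame: two square 64 mm bottle bays centred at y = 0 and y = +0.068, a wider brush bay centred at y = -0.078. It cannot move.
- bottle: The bottle to open: white, square 60 x 60 mm body 105 mm high, tapered shoulder, round neck 30 mm in diameter, its mouth 150 mm above the underside; 0.45 to 0.8 kg, loose in one of the two bottle bays with 2 mm play on each side, so it cannot turn. Origin at the centre of its underside, z up. Under the cap the neck has three ledges, 40 mm over all, that hold the cap's lugs.
- neck_rim (a point): Centre of the mouth of the opened bottle's neck, 150 mm above the bottle's underside.
- cap: The push-and-turn safety cap on that bottle: grey, ribbed, round, 53 mm in diameter over the ribs, 32 mm high, 45 g, flat top with two raised arrows. Origin at the centre of its lower rim, z up its axis; x lies along the bottle's x while locked. Locked, the lower rim is 130 mm above the bottle's underside, 20 mm below the neck's mouth and about 15 mm clear of the shoulder below.
- cap_top (a point): Centre of the cap's flat top, 32 mm above its lower rim. A tooth 3 mm high bars turning until the cap is down by more than 3 mm (4 to 5 is right); it bottoms at 5.5 mm. It then turns anticlockwise from above only and is free to lift once turned 0.65 to 1.4 rad from locked (1.05 is the middle; a hard stop follows). Unturned it cannot come off: the bottle comes along.
- liner (a joint): Squeeze of the sprung liner inside the cap, m: 0.0015 locked at rest, 0.006 when the cap is down by 4.5 mm, 0.007 bottomed, 0 when the cap is off. It pushes the cap up with 5 N when locked and 1 N more for each mm pushed down.
- plain_bottle: Shorter bottle in the other bottle bay: same square 60 mm white body but 80 mm high, with a slim nozzle cap up to 118 mm. Leave it. Origin at the centre of its underside.
- dish_brush: Round palm dish brush, 67 mm high, in the wide bay. Leave it.
- jam_jar: Jam jar, 68 mm in diameter, 84 mm high, behind the caddy. Leave it.
- salt_shaker: Salt shaker, 44 mm in diameter, 90 mm high, behind the caddy. Leave it.
- tomato_tin: Tin, 75 mm in diameter, 58 mm high, behind the caddy. Leave it.
- teaspoon: Steel teaspoon, 130 mm long, lying in front of the caddy. Leave it.
There are look-alikes about, which are no part of the job. There is more than one size of the cap; the one meant has the size given above.

How it is judged:
By the outcome, as a careful person would: the job done as asked, in the order asked, and still so for the second after the job is handed in, while the arm keeps its last pose, push and grip.
It also fails if it takes over 35 s, if anything falls off the work surface, if the arm or the gripper's body presses on something with over 40 N, if the wrist force passes 120 N, or if a joint passes its speed limit or range.

### The arm

A 7-joint arm with a two-finger parallel gripper is mounted at the origin on a cart in front of the work surface, level with it; the furniture and walls round the work are solid. World frame = base frame: x ahead of the robot, y to its left, z up, the work surface at z = 0. Lengths are in m, angles in rad, forces in N, time in s.
With the tool pointing down it reaches from about 0.425 to 0.95 m from the base axis. Payload 4.7 kg.
Tool frame: the origin (TCP) lies on the centre line of the jaws, within the pads' length; the fingertips stand robot.nose_length ahead of it and the grasp point (between the pads) lies 8 mm behind it (robot.nose_length is the distance from the TCP to the fingertips, in m); z points along the fingers, x is the direction in which the jaws open and shut, and the axes are right-handed (so a half turn about z gives the same grasp; the last joint's range is limited). The gripper opens to 85 mm and grips with 20 to 120 N. Pads are 22 mm wide; open, the fingers measure 114 mm over their backs; the gripper's body (76 mm by 85 mm) begins 54 mm behind the grasp point. The pads swing forward as they close: fully open they stand 13 mm farther back than shut.
Start: joints at [1.213, 0.469, -0.049, 1.532, 0.024, 1.141, -0.082], TCP at [0.218, -0.639, 0.242] pointing down, gripper open.
Joint ranges: [-2.59, 2.59], [-0.33, 1.99], [-1.39, 1.29], [0.1, 2.45], [-1.04, 4.18], [0.21, 1.99], [-2.66, 2.66]. Speed limits (rad/s): [2.57, 2.57, 3.14, 3.14, 3.14, 3.14, 3.14].

### API

Orientations are given as [roll, pitch, yaw] about the fixed x, y, z axes, in that order (R = Rz(yaw) Ry(pitch) Rx(roll)).
In Python, from plant import robot gives the robot as it stands. Calls block until the motion is done:
- robot.goto(position, orientation): joint-space move of the TCP to a pose.
- robot.move_straight(position, vel=0.15, attitude=None, contact_N=None): straight line of the TCP; attitude=None keeps the orientation; vel is the mean speed in m/s. With contact_N (N) it stops when the force on the tool has changed by that much, and returns True; else False.
- robot.move_joints(angles): joint-space move.
- robot.grip(opening, strength=None): opening from 0.0 (shut) to 1.0 (fully open); strength is the grip in N (None keeps the last); returns when the fingers have stopped.
- robot.sleep(seconds).
- robot.inverse_kinematics(position, orientation): joint angles nearest the present ones, or None.
- robot.sense(): the state.
- robot.grab_frame(name): name is "side" or "top"; returns a dict with "image" (400x640x3 uint8, red, green, blue), "range_z" (400x640 float32, m along the optical axis (not along the pixel's ray), 0 where there is no reading), "fx", "fy", "cx", "cy" (pixels), "R" (3x3) and "t" (3): a world point X has camera coordinates R X + t. Camera axes: x right, y down, z forward; pixel columns grow to the right and rows downward; lengths in m; the calibration is good to about 2 mm. A picture is of the moment at which its call begins.
A pose or a line that the arm cannot do raises robot.IKError and nothing moves.
- robot.close_job(): hands the job in, once; it reports no verdict.
The state is a dict: "t": time; "joint_pos": joint angles; "joint_velocities": joint speeds; "effort": joint torques, N m; "tcp_pos": TCP position; "tcp_rot": TCP orientation; "wrist_force": force on the tool from outside, world axes, zero at the start; "torque": the same for the moment, N m; "opening": opening from 0.0 (shut) to 1.0 (fully open).
Only numpy, scipy, OpenCV 4.12 (cv2) and the standard library are available. Lean on these libraries where they do the work, as an engineer would, in place of code of your own. Each camera call takes 0.05 s, during which the arm holds its last target.

## Working session

There is one attempt and no reset: what is moved stays moved. The work goes in short steps, each a Python script; the robot and the scene stay as the last script left them, time stands still between calls to the robot, and variables do not carry over. Pictures are saved under pics/ and viewed, and the job is handed in when it is done.

```bash
ls; mkdir -p pics
python3 - <<'E'
from plant import robot
import cv2,numpy as np
s=robot.sense(); print(s['t'],s['tcp_pos'],s['tcp_rot'],s['opening'],robot.nose_length)
for n in ('side','top'):
    f=robot.grab_frame(n); cv2.imwrite(f'pics/{n}0.png',f['image'][:,:,::-1]); np.savez(f'{n}0.npz',**f)
    print(n,f['fx'],f['fy'],f['cx'],f['cy'],f['R'].round(3).tolist(),f['t'], (-f['R'].T@f['t']).round(3))
E
```

```text
pics
0.0 [ 0.2178028  -0.63828757  0.24124708] [ 3.14152411e+00  2.00476509e-03 -1.24197469e+00] 1.002416119639403 0.011
side 384.2658268702341 384.2658268702341 317.87729999125884 204.0385625560794 [[-0.986, -0.167, -0.018], [-0.1, 0.67, -0.735], [0.135, -0.723, -0.678]] [0.49481725 0.18626039 0.87497025] [0.389 0.59  0.739]
top 518.0855021384746 518.0855021384746 316.8567735950321 204.26760796893046 [[-0.019, -1.0, 0.007], [-0.997, 0.019, -0.075], [0.075, -0.008, -0.997]] [-0.03952729  0.51095645  1.12473896] [ 0.424 -0.04   1.16 ]
```

View pics/side0.png

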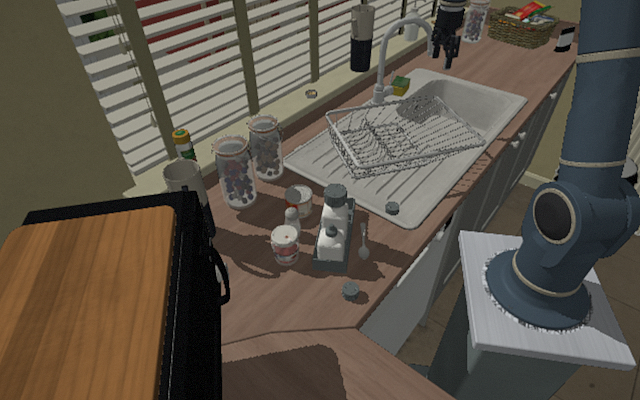

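View pics/top0.png

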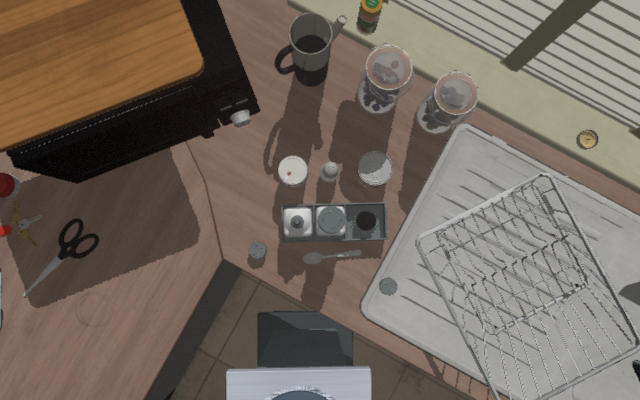

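The top view shows the caddy at cols 282–386, rows 204–241. There are three round grey caps: (331,220) in the caddy's middle bay, a loose one at (258,249) and another at (388,287). The one on the bottle should be the target. I'll enlarge it and measure.

```bash
cat > h.py <<'E'
import numpy as np,cv2
def load(n): return dict(np.load(n+'.npz'))
def pts(f):
    z=f['range_z']; v,u=np.mgrid[0:400,0:640]
    P=np.stack([(u-f['cx'])/f['fx']*z,(v-f['cy'])/f['fy']*z,z],-1)
    return (P-f['t'])@f['R']
def proj(f,X):
    c=np.atleast_2d(X)@f['R'].T+f['t']; return np.c_[f['fx']*c[:,0]/c[:,2]+f['cx'],f['fy']*c[:,1]/c[:,2]+f['cy']]
def ray(f,u,v,z):
    d=f['R'].T@np.array([(u-f['cx'])/f['fx'],(v-f['cy'])/f['fy'],1]); o=-f['R'].T@f['t']; return o+d*(z-o[2])/d[2]
E
python3 - <<'E'
from h import *
a=load('top0'); b=load('side0')
A=a['image'][190:300,245:400,::-1]; B=b['image'][175:305,270:410,::-1]
A=cv2.resize(A,None,fx=4,fy=4,interpolation=2);B=cv2.resize(B,None,fx=4,fy=4,interpolation=2)
cv2.imwrite('pics/a1.png',A);cv2.imwrite('pics/b1.png',B)
P=pts(a)
for u,v in [(331,220),(297,222),(366,221),(258,249),(388,287),(292,170),(330,170),(375,168),(315,258)]:
    print((u,v),P[v,u].round(4))
z=P[...,2]; print(z[200:246:2,280:390:5].round(3))
E
```

```text
(331, 220) [ 0.4682 -0.0745  0.1673]
(297, 222) [ 0.4675 -0.0079  0.1224]
(366, 221) [ 0.4688 -0.151   0.0762]
(258, 249) [0.4142 0.0818 0.019 ]
(388, 287) [ 0.3265 -0.2004  0.0244]
(292, 170) [0.578  0.0019 0.0851]
(330, 170) [ 0.5762 -0.0774  0.0872]
(375, 168) [ 0.5833 -0.1755  0.0555]
(315, 258) [ 0.3916 -0.0429  0.0016]
[[-2.00e-03 -2.00e-03 -0.00e+00 -6.00e-03 -2.00e-03 -2.00e-03  2.00e-03
   2.00e-03 -1.00e-03  1.00e-03 -2.00e-03  1.00e-03  0.00e+00 -2.00e-03
   0.00e+00 -1.00e-03 -1.00e-03 -1.00e-03  4.00e-03 -1.00e-03 -2.00e-03
  -1.00e-03]
 [-4.00e-03 -2.00e-03  4.00e-03  0.00e+00 -4.00e-03 -3.00e-03  1.00e-03
   2.00e-03 -1.00e-03  2.00e-03 -4.00e-03 -3.00e-03 -2.00e-03  1.00e-03
   1.00e-03 -4.00e-03 -5.00e-03  0.00e+00  2.00e-03  3.70e-02  3.90e-02
   3.90e-02]
 [ 0.00e+00 -1.00e-03 -1.00e-03 -2.00e-03  1.00e-03  3.60e-02  4.00e-02
   3.70e-02  3.90e-02  4.00e-02  4.10e-02  3.70e-02  4.20e-02  4.10e-02
   4.40e-02  3.80e-02  4.10e-02  3.90e-02  3.70e-02  3.30e-02  2.60e-02
   3.60e-02]
 [-0.00e+00  3.80e-02  4.00e-02  3.80e-02  3.70e-02  3.90e-02  2.70e-02
   1.90e-02  3
[... 3794 characters left out ...]
   4.00e-02]
 [-3.00e-03  4.00e-03  4.00e-02  3.60e-02  3.50e-02  4.00e-02  3.70e-02
   3.80e-02  4.00e-02  4.00e-02  4.00e-02  3.70e-02  3.70e-02  4.00e-02
   3.70e-02  4.00e-02  3.60e-02  3.90e-02  1.00e-03  1.16e+00  0.00e+00
   5.00e-03]
 [ 1.00e-03  3.70e-02  4.20e-02  4.30e-02 -2.00e-03 -0.00e+00  1.00e-03
   4.00e-03 -4.00e-03 -7.00e-03 -0.00e+00 -5.00e-03 -3.00e-03  2.00e-03
   2.00e-03 -2.00e-03  3.00e-03  2.00e-03 -1.00e-03 -1.00e-03 -0.00e+00
   1.00e-03]
 [-2.00e-03 -1.00e-03 -1.00e-03 -0.00e+00 -1.00e-03  3.00e-03  3.00e-03
   1.00e-03 -0.00e+00  0.00e+00 -2.00e-03  3.00e-03  1.00e-03  2.00e-03
   0.00e+00 -3.00e-03  2.00e-03 -2.00e-03  1.00e-03  3.00e-03  3.00e-03
  -0.00e+00]]
```

View pics/a1.png

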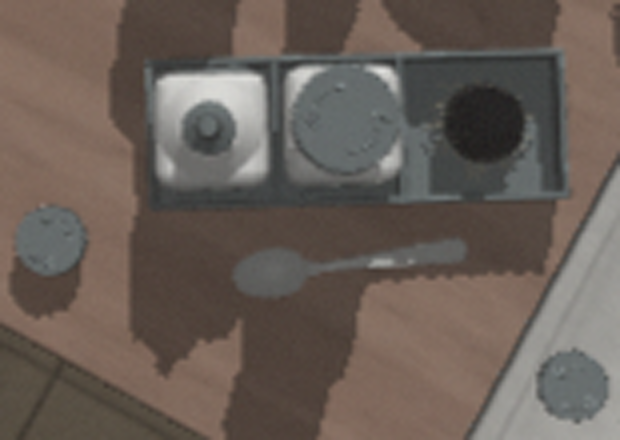

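View pics/b1.png

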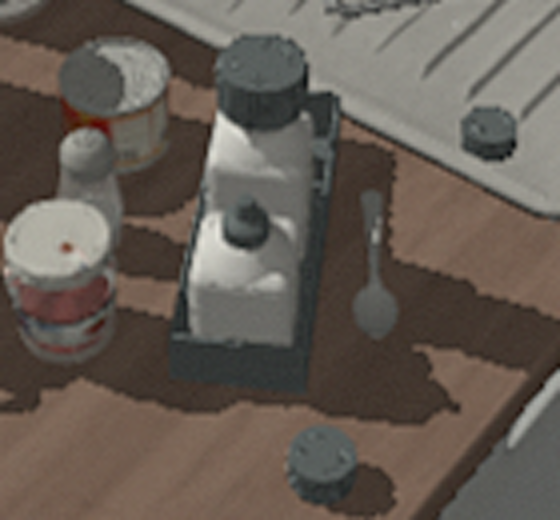

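The candidates in the top view are the bottle cap at (331,220), loose caps at (258,249) and (388,287), and the nozzle bottle at (297,222). The bottle cap is the one meant. It sits on the taller bottle with its top at z≈0.168, which matches 6+130+32 mm, and it is clearly wider than the loose ones. Next I'll measure centre, diameter and yaw.

Run:
```python
from h import *
for n in ('top0','side0'):
    f=load(n);P=pts(f)
    m=((P[...,2]>.158)&(P[...,2]<.178)&(abs(P[...,0]-.468)<.06)&(abs(P[...,1]+.0745)<.06)).astype(np.uint8)
    m=cv2.morphologyEx(m,cv2.MORPH_OPEN,np.ones((3,3)))
    c=max(cv2.findContours(m,0,2)[0],key=cv2.contourArea)
    (u,v),r=cv2.minEnclosingCircle(c); e=cv2.fitEllipse(c)
    print(n,'ell',e,'enc',u,v,r,'area-r',np.sqrt(m.sum()/np.pi),'z',np.median(P[m>0][:,2]))
    print(' centre',ray(f,*e[0],.168).round(4),'median pts',P[m>0].mean(0).round(4), 'diam', 2*np.sqrt(m.sum()/np.pi)/f['fx']*np.median(f['range_z'][m>0]))
f=load('top0');P=pts(f)
# bottle shoulder / plain body, caddy rim
X=P[...,0];Y=P[...,1];Z=P[...,2]
for lo,hi,nm,box in [(.034,.046,'rim',(.40,.54,-.21,.04))]:
    m=(Z>lo)&(Z<hi)&(X>box[0])&(X<box[1])&(Y>box[2])&(Y<box[3])
    r=cv2.minAreaRect(np.float32(P[m][:,:2])*1000); print(nm,r)
    print(cv2.boxPoints(r))
# long walls line fits
m0=(Z>.034)&(Z<.046)&(Y>-.19)&(Y<.03)
for a,b in((.42,.445),(.49,.53)):
    m=m0&(X>a)&(X<b); print(np.polyfit(Y[m],X[m],1),m.sum())
m=(Z>.07)&(Z<.125)&(X>.42)&(X<.52)&(Y>-.04)&(Y<.04); print('plain',cv2.minAreaRect(np.float32(P[m][:,:2])*1000))
m=(Z>.095)&(Z<.125)&(X>.42)&(X<.52)&(Y>-.12)&(Y<-.04); print('bottle',cv2.minAreaRect(np.float32(P[m][:,:2])*1000))
```

```text
top0 ell ((330.80841064453125, 219.13333129882812), (25.51064682006836, 26.6165714263916), 97.42841339111328) enc 330.63507080078125 219.5284423828125 13.632380485534668 area-r 13.469841688927183 z 0.16766854561633465
 centre [ 0.4698 -0.0742  0.168 ] median pts [ 0.4694 -0.0743  0.1677] diam 0.05165685502438249
side0 ell ((334.788818359375, 191.63742065429688), (16.19150161743164, 22.580617904663086), 91.64313507080078) enc 334.81817626953125 192.0 11.226550102233887 area-r 9.91754782346883 z 0.16534960685723712
 centre [ 0.471 -0.065  0.168] median pts [ 0.4714 -0.0685  0.1649] diam 0.045218915164648876
rim ((469.591552734375, -84.42808532714844), (82.11119079589844, 228.47071838378906), 0.5381906628608704)
[[ 427.46475    29.416601]
 [ 429.6108   -199.04405 ]
 [ 511.71835  -198.27277 ]
 [ 509.5723     30.187881]]
[0.00783959 0.43311102] 306
[-0.01607424  0.50468097] 286
plain ((469.49859619140625, -6.468053817749023), (58.64512252807617, 58.83962631225586), 88.97665405273438)
bottle ((470.1565246582031, -73.90486145019531), (59.62710189819336, 59.43871307373047), 89.02349090576172)
```

Run:
```python
from h import *
from plant import robot
f=load('side0');P=pts(f);f2=load('top0');P=np.r_[P.reshape(-1,3),pts(f2).reshape(-1,3)]
r=np.hypot(P[:,0],P[:,1]);az=np.arctan2(P[:,1],P[:,0])
for a in np.arange(-1.3,0.3,.1):
    m=(r>.35)&(r<.8)&(az>a)&(az<a+.1)&(P[:,2]<.6); print(round(a,1),m.sum(),np.sort(P[m][:,2])[-5:].round(3))
c=[.4698,-.0742]
for z in(.3,.142,.22):
  for y in(-.63,-.53,0,.42,.52):
    q=robot.inverse_kinematics([*c,z],[np.pi,0,y]); print(z,y,None if q is None else np.round(q,3))
```

```text
-1.3 7646 [0.431 0.432 0.432 0.432 0.432]
-1.2 6873 [0.427 0.429 0.429 0.43  0.43 ]
-1.1 7089 [0.117 0.118 0.118 0.118 0.118]
-1.0 6525 [0.117 0.117 0.118 0.118 0.118]
-0.9 6922 [0.117 0.117 0.117 0.119 0.119]
-0.8 6731 [0.117 0.117 0.118 0.118 0.118]
-0.7 7177 [0.117 0.117 0.117 0.12  0.126]
-0.6 7060 [0.13  0.13  0.13  0.131 0.132]
-0.5 8052 [0.197 0.197 0.197 0.197 0.198]
-0.4 8162 [0.194 0.194 0.194 0.194 0.195]
-0.3 9408 [0.206 0.206 0.206 0.206 0.207]
-0.2 9217 [0.197 0.197 0.198 0.198 0.199]
-0.1 9431 [0.216 0.216 0.216 0.216 0.217]
0.0 9497 [0.201 0.201 0.201 0.201 0.202]
0.1 11551 [0.288 0.288 0.288 0.289 0.289]
0.2 14127 [0.29 0.29 0.29 0.29 0.29]
0.3 -0.63 [ 0.612  0.131 -0.594  1.885  0.08   1.149 -0.641]
0.3 -0.53 [ 0.622  0.133 -0.605  1.884  0.083  1.15  -0.543]
0.3 0 [ 0.675  0.14  -0.665  1.882  0.094  1.151 -0.024]
0.3 0.42 [ 0.717  0.146 -0.714  1.88   0.105  1.153  0.386]
0.3 0.52 [ 0.727  0.148 -0.725  1.879  0.107  1.153  0.484]
0.142 -0.63 [ 0.512  0.318 -0.527  2.075  0.221  0.802 -0.778]
0.142 -0.53 [ 0.523  0.32  -0.541  2.074  0.227  0.803 -0.684]
0.142 0 [ 0.581  0.333 -0.612  2.072  0.262  0.811 -0.187]
0.142 0.42 [ 0.626  0.345 -0.668  2.069  0.291  0.819  0.206]
0.142 0.52 [ 0.637  0.348 -0.681  2.069  0.298  0.82   0.299]
0.22 -0.63 [ 0.568  0.214 -0.57   1.992  0.139  0.974 -0.7  ]
0.22 -0.53 [ 0.578  0.215 -0.582  1.991  0.143  0.974 -0.603]
0.22 0 [ 0.634  0.226 -0.648  1.989  0.164  0.978 -0.094]
0.22 0.42 [ 0.678  0.235 -0.701  1.987  0.182  0.982  0.309]
0.22 0.52 [ 0.689  0.237 -0.713  1.986  0.186  0.983  0.405]
```

The path is clear: nothing above 0.22 m along the sweep except the arm itself. Grip yaw runs from −0.53 to +0.52, with the jaws roughly along x and away from the neighbours. Approaching now.

Run:
```python
from h import *
from plant import robot
c=[.4698,-.0742]
robot.goto([*c,.26],[np.pi,0,-.53])
robot.move_straight([*c,.142],vel=.12,contact_N=6)
s=robot.sense();print(s['t'],s['tcp_pos'],s['tcp_rot'],s['wrist_force'],s['torque'])
for n in('side','top'):
    f=robot.grab_frame(n);np.savez(n+'1.npz',**f)
    x0,y0=(250,140) if n=='side' else (250,140)
    cv2.imwrite(f'pics/{n}1.png',cv2.resize(f['image'][y0:y0+150,x0:x0+180,::-1],None,fx=4,fy=4,interpolation=2))
```

```text
3.4417 [ 0.47039074 -0.07418795  0.14260845] [-3.14106588e+00 -1.28320898e-03 -5.30026309e-01] [ 0.15113685 -0.10047022 -0.19845642] [ 0.02470389 -0.06023615 -0.0555169 ]
```

View pics/side1.png

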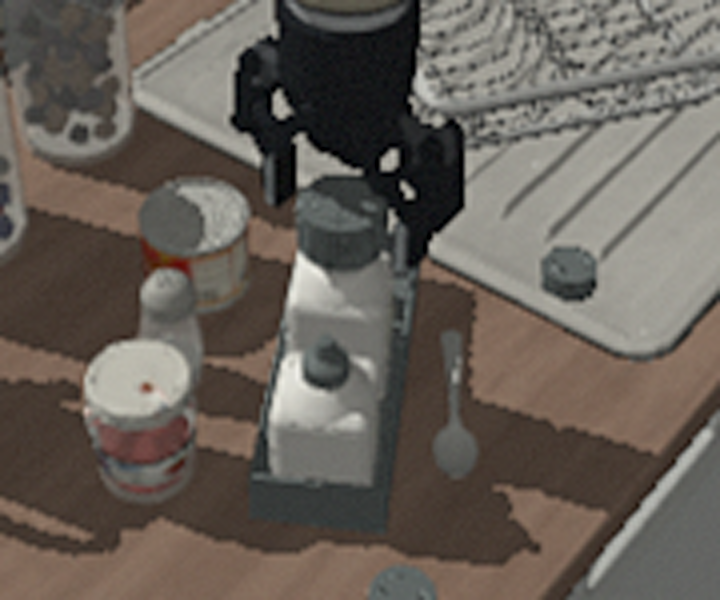

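View pics/top1.png

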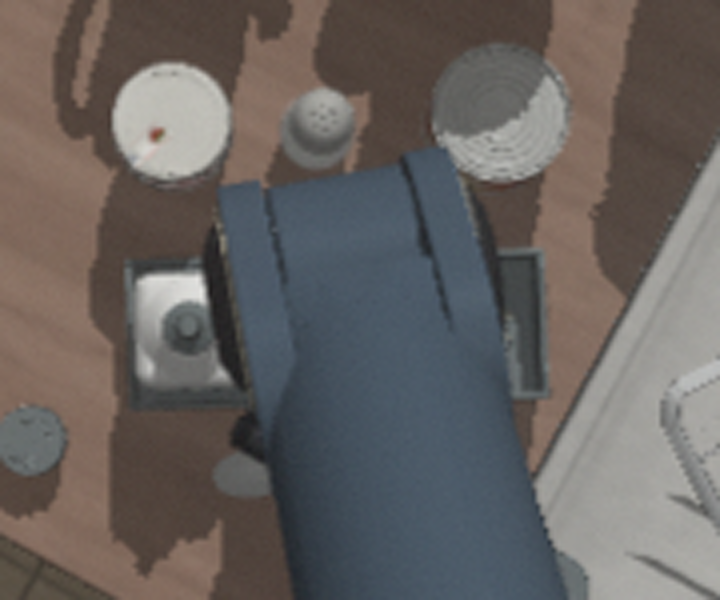

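The side crop shows the cap at about (340,222), with the open fingers straddling it at (280,170) and (420,230). The tips are level with the cap and clear of the nozzle at (325,360). The cap is hidden by the wrist in the top view. Gripping, then pressing in small steps while watching the force.

Run:
```python
from h import *
from plant import robot
robot.grip(0.0,strength=60)
robot.sleep(.2)
s=robot.sense();print(round(s['t'],2),s['tcp_pos'].round(4) if hasattr(s['tcp_pos'],'round') else s['tcp_pos'],s['opening'],np.round(s['wrist_force'],2),np.round(s['torque'],2))
p=np.array(s['tcp_pos']); f0=s['wrist_force'][2]
for d in(.0015,.003,.0045):
    robot.move_straight([p[0],p[1],p[2]-d],vel=.02); robot.sleep(.1)
    s=robot.sense();print(d,round(s['t'],2),'dz',round(1000*(s['tcp_pos'][2]-p[2]),2),np.round(s['wrist_force'],2),np.round(s['torque'],2))
    if abs(s['wrist_force'][2])>16: break
```

```text
4.16 [ 0.4706 -0.0745  0.1425] 0.5855746534703369 [ 2.17 -0.91  4.03] [-0.26 -0.2  -0.04]
0.0015 4.51 dz -1.16 [ 0.45 -1.66  5.99] [-0.19 -0.05 -0.02]
0.003 4.86 dz -2.52 [ 0.53 -1.54  7.66] [-0.23  0.04  0.02]
0.0045 5.21 dz -3.87 [ 0.21 -2.    8.61] [-0.19  0.17 -0.01]
```

Force climbs about 1 N/mm as the liner should. 8.6 N means about 3.7 mm down. I'll push slightly further, then twist on joint 7 alone.

Run:
```python
from h import *
from plant import robot
def show(l):
    s=robot.sense();print(l,round(s['t'],2),np.round(s['tcp_pos'],4),np.round(s['tcp_rot'],3),round(s['opening'],4),np.round(s['wrist_force'],2),np.round(s['torque'],2));return s
s=show('a'); p=s['tcp_pos']
robot.move_straight([p[0],p[1],.1425-.0055],vel=.02); robot.sleep(.1); s=show('push')
q=np.array(s['joint_pos'])
for k in range(1,8):
    q2=q.copy(); q2[6]+=.15*k
    robot.move_joints(q2); s=show('tw%d'%k)
    if abs(s['wrist_force'][2])<4 or np.linalg.norm(s['torque'])>4: print('stop');break
```

```text
a 5.21 [ 0.4708 -0.0746  0.1386] [ 3.141e+00 -1.000e-03 -5.300e-01] 0.5948 [ 0.21 -2.    8.61] [-0.19  0.17 -0.01]
push 5.56 [ 0.4708 -0.0746  0.1377] [ 3.141 -0.    -0.53 ] 0.5925 [-1.72 -1.31  9.3 ] [-0.21  0.27 -0.  ]
tw1 5.83 [ 0.4712 -0.0744  0.1384] [ 3.141e+00 -1.000e-03 -3.800e-01] 0.5895 [-0.5  -0.07  8.74] [-0.12  0.17  0.01]
tw2 6.09 [ 0.4714 -0.0742  0.1384] [ 3.141e+00 -1.000e-03 -2.290e-01] 0.5906 [ 0.07 -0.52  9.35] [-0.    0.06  0.  ]
tw3 6.36 [ 0.4715 -0.0741  0.1385] [ 3.141e+00 -1.000e-03 -7.900e-02] 0.5936 [-0.65  0.03  8.72] [-0.03  0.13  0.05]
tw4 6.62 [ 0.4715 -0.0741  0.1385] [ 3.141e+00 -1.000e-03  7.100e-02] 0.5895 [ 0.68 -1.55  8.58] [-0.    0.05  0.03]
tw5 6.89 [ 0.4715 -0.0741  0.1385] [ 3.141e+00 -1.000e-03  2.210e-01] 0.5909 [0.76 0.07 8.25] [-0.    0.09  0.02]
tw6 7.16 [ 0.4715 -0.0741  0.1385] [ 3.141e+00 -1.000e-03  3.710e-01] 0.5947 [0.02 0.23 9.06] [0.04 0.07 0.07]
tw7 7.42 [ 0.4715 -0.0741  0.1385] [ 3.141e+00 -1.000e-03  5.210e-01] 0.5924 [ 0.82 -0.05  8.05] [-0.    0.11 -0.02]
```

Twist torque stayed near 0 with the force at 8–9 N, so the tooth didn't block it and the cap turned with the jaws. I'll lift a little and check that the load is the cap alone.

Run:
```python
from h import *
from plant import robot
def show(l):
    s=robot.sense();print(l,round(s['t'],2),np.round(s['tcp_pos'],4),np.round(s['tcp_rot'],3),round(s['opening'],4),np.round(s['wrist_force'],2),np.round(s['torque'],2));return s
p=robot.sense()['tcp_pos']
for d in(.004,.008,.013):
    robot.move_straight([p[0],p[1],p[2]+d],vel=.03); robot.sleep(.15); s=show(d)
    if s['wrist_force'][2]<-3: print('bottle?');break
for n in('side','top'):
    f=robot.grab_frame(n)
    cv2.imwrite(f'pics/{n}2.png',cv2.resize(f['image'][140:290,250:430,::-1],None,fx=4,fy=4,interpolation=2))
```

```text
0.004 7.89 [ 0.4715 -0.0741  0.1425] [3.141 0.    0.52 ] 0.5964 [ 0.3  -2.31  4.74] [-0.17  0.01  0.03]
0.008 8.32 [ 0.4709 -0.074   0.146 ] [-3.141e+00  1.000e-03  5.200e-01] 0.5893 [ 0.18 -0.32 -0.43] [-0.02 -0.02  0.04]
0.013 8.79 [ 0.4714 -0.0741  0.1515] [3.141e+00 1.000e-03 5.200e-01] 0.5876 [-0.46 -0.6  -0.66] [ 0.03 -0.01 -0.03]
```

View pics/side2.png

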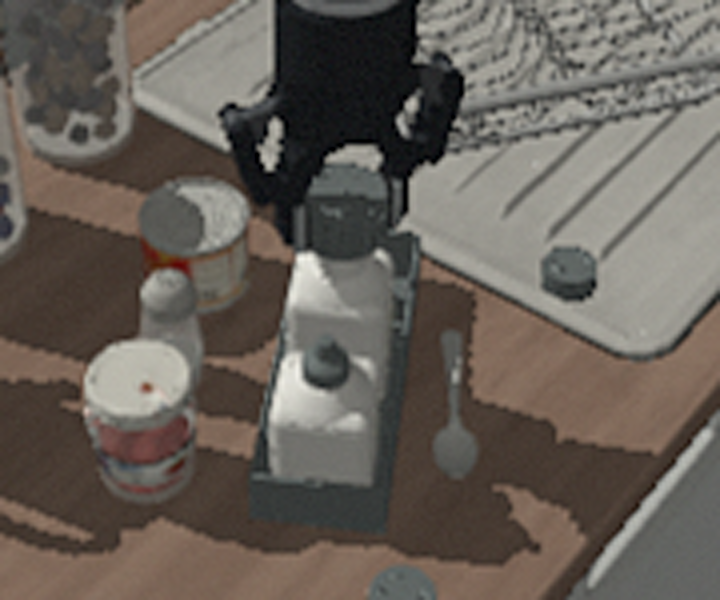

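The load dropped to −0.5 N, which is the cap's own weight, and the bottle body hasn't moved. TCP z=0.1425 corresponds to rim 0.136, so the target for 50 mm of air is TCP 0.2125.

Run:
```python
from h import *
from plant import robot
def show(l):
    s=robot.sense();print(l,round(s['t'],2),np.round(s['tcp_pos'],4),np.round(s['tcp_rot'],4),round(s['opening'],4),np.round(s['wrist_force'],2),np.round(s['torque'],2));return s
robot.move_straight([.4712,-.0742,.2125],vel=.06,attitude=[np.pi,0,.52]); robot.sleep(.5); show('up')
for n in('side','top'):
    f=robot.grab_frame(n); np.savez(n+'3.npz',**f)
    cv2.imwrite(f'pics/{n}3.png',cv2.resize(f['image'][140:290,250:430,::-1],None,fx=4,fy=4,interpolation=2))
f=load('side3');g=load('side0')
print('neck rim px',proj(f,[.4705,-.0742,.156]),'rim px',proj(f,[.4712,-.0742,.206]),'top',proj(f,[.4712,-.0742,.238]))
P=pts(f)
for u in range(326,345,4):
    print(u,[tuple(P[v,u].round(3)) for v in range(166,206,3)])
```

```text
up 10.56 [ 0.4712 -0.0742  0.2125] [-3.1415e+00  1.0000e-04  5.2000e-01] 0.5897 [-1.07  0.04 -0.7 ] [-0.   -0.06 -0.  ]
neck rim px [[335.50410923 193.00458396]] rim px [[335.4915012 175.9684318]] top [[335.68842068 164.35606055]]
326 [(np.float64(0.488), np.float64(-0.049), np.float64(0.25)), (np.float64(0.49), np.float64(-0.057), np.float64(0.236)), (np.float64(0.489), np.float64(-0.05), np.float64(0.234)), (np.float64(0.489), np.float64(-0.05), np.float64(0.225)), (np.float64(0.489), np.float64(-0.049), np.float64(0.218)), (np.float64(0.489), np.float64(-0.049), np.float64(0.21)), (np.float64(0.525), np.float64(-0.281), np.float64(0.006)), (np.float64(0.523), np.float64(-0.271), np.float64(0.003)), (np.float64(0.523), np.float64(-0.265), np.float64(-0.003)), (np.float64(0.521), np.float64(-0.252), np.float64(-0.003)), (np.float64(0.492), np.float64(-0.071), np.float64(0.146)), (np.float64(0.51), np.float64(-0.183), np.float64(0.035)), (np.float64(0.496), np.float64(-0.096), np.float64(0.105)), (np.float64(0.493), np.float64(-0.075), np.float64(0.114))]
330 [(np.float64(0.483), np.
[... 2635 characters left out ...]
), np.float64(-0.053), np.float64(0.235)), (np.float64(0.455), np.float64(-0.053), np.float64(0.227)), (np.float64(0.454), np.float64(-0.052), np.float64(0.22)), (np.float64(0.454), np.float64(-0.053), np.float64(0.211)), (np.float64(0.479), np.float64(-0.297), np.float64(-0.001)), (np.float64(0.477), np.float64(-0.284), np.float64(-0.001)), (np.float64(0.475), np.float64(-0.269), np.float64(-0.0)), (np.float64(0.457), np.float64(-0.086), np.float64(0.147)), (np.float64(0.456), np.float64(-0.084), np.float64(0.14)), (np.float64(0.456), np.float64(-0.083), np.float64(0.131)), (np.float64(0.462), np.float64(-0.148), np.float64(0.062)), (np.float64(0.455), np.float64(-0.075), np.float64(0.12))]
```

View pics/side3.png

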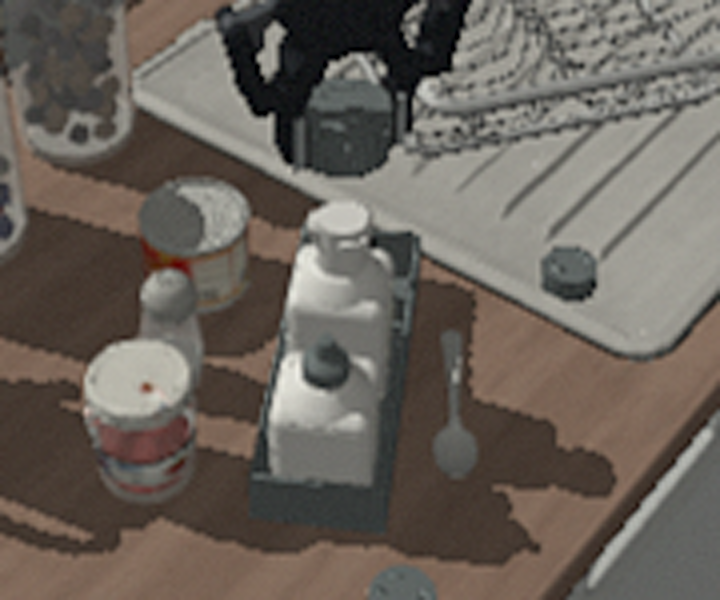

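View pics/top3.png

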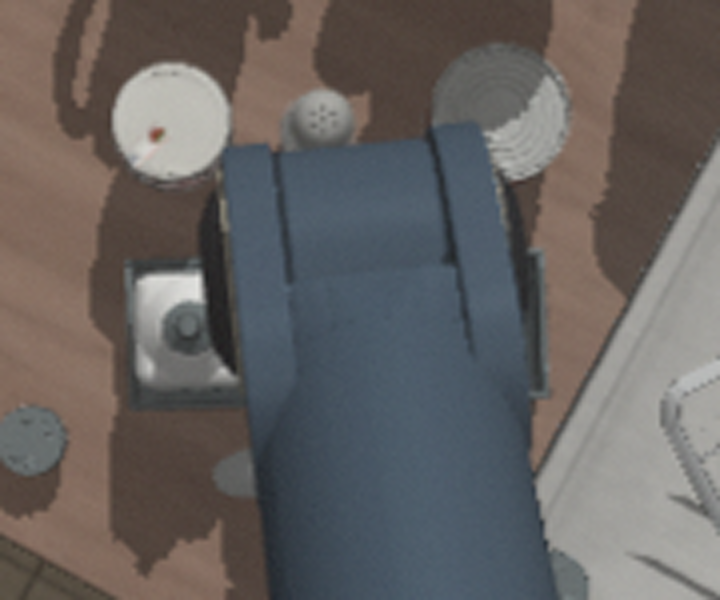

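The side crop shows the bare neck standing at (340,215) and the cap held level above it at (350,125). In that camera the cap top is at z=0.2355 and the mouth at 0.154, so the gap is about 49.5 mm. The cap and neck axes agree within about 1 mm. Handing in.

Run:
```python
from plant import robot
import numpy as np
s=robot.sense();print(s['t'],np.abs(s['joint_velocities']).max(),s['tcp_pos'],s['opening'])
robot.close_job()
```

```text
10.6583 0.0013825820636046474 [ 0.47122143 -0.07419961  0.21250747] 0.5893527638086374
the job is handed in; nothing more can be done
```

The taller bottle is open, and I handed the job in at t = 10.7 s with the cap still gripped above the neck. I pushed the cap down about 4 mm (9.3 N on the liner) and turned the gripper 1.05 rad anticlockwise with the push held at 8–9 N. It then came straight up.

Last checks:
- **Load:** after the lift the gripper carried about 0.5 N, which is the cap alone, so the bottle did not come along.
- **Gap and position:** the cap is level and still, with about 49.5 mm between its rim and the mouth. It is within about 1 mm of the neck axis.
- **Surroundings:** the bottle stands in its bay, and in the side view everything else looks unmoved.

**Disagreements:**
- The side camera reads heights about 2 mm lower than expected; I measured the gap within that one view, so this cancels out.
- During the twist the arm rose about 0.8 mm, but the push force stayed above the level needed to clear the tooth.
- In the last top view the wrist hid the cap and neck, so their final alignment was checked from the side only.

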